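# Close up the mosaic tile case

## Robot

A 6-joint arm with a two-finger parallel gripper is mounted at the origin on the work surface. World frame = base frame: x ahead of the robot, y to its left, z up, the work surface at z = 0. Lengths are in mm, angles in rad, forces in N, time in s.
With the tool pointing down it reaches from about 275 to 750 mm from the base axis. Payload 10.2 kg.
Tool frame: the origin (TCP) lies at the centre of the arm's flange, where the gripper is bolted on; the fingertips stand 173 mm ahead of it and the grasp point (between the pads) lies 155 mm ahead of it; z points along the fingers, y is the line along which they close (so a half turn about z gives the same grasp; the last joint's range is limited). The gripper opens to 85 mm and grips with 20 to 120 N. Pads are 22 mm wide; open, the fingers measure 114 mm over their backs; the gripper's body (76 mm by 85 mm) begins 54 mm behind the grasp point. The pads swing forward as they close: fully open they stand 13 mm farther back than shut.
Start: joints at [0.995, 0.313, 1.498, -0, 1.331, -0.223], TCP at [181.415, 492.667, 404.694] pointing down, gripper open.
Joint ranges: [-2.94, 2.94], [-0.97, 2.17], [0.19, 2.56], [-1.23, 4.37], [0.02, 3.11], [-2.88, 2.88]. Speed limits (rad/s): [2.39, 2.39, 3.01, 3.14, 3.14, 3.14].

## Interface

Orientations are given as a unit quaternion [w, x, y, z].
In Python, from bench import env gives the robot as it stands.
- The arm moves only by the tool arm_command, never from a script. Its arguments are lists of equal length, an entry for each row: "offset": the shift along the world's x, y, z in mm, a list of three; "dr": the turn, a rotation vector about the world's x, y, z in rad, a list of three; "grip": the finger opening in mm, from 0 to 85.4. In form: {"offset": [[dx, dy, dz], ...], "dr": [[rx, ry, rz], ...], "grip": [grip, ...]}. A call has 1 to 8 rows; each row is the pose to reach, as a shift and turn from the pose commanded when the call began; what a row does not reach only later rows make up. A row lasts 1/12 s, in which the tool goes at most 41.7 mm and 7.16 degrees, less where a joint would pass 70% of its speed; a pose out of reach is approached as far as the arm can. A call with a gripper value outside its range is refused whole. The fingers move at their own pace and stop on an object; the grip force is fixed at half the most. Time passes only in rows, so rows that repeat a pose let the fingers close. It gives the time, the measured TCP pose, the force, the opening and the grip force at its end, in the units of the state.
- env.state(): the state, without advancing time (a new reading comes with each control period).
- env.snapshot(name): name is "side" or "top" or "wrist"; returns the picture (400x640x3 uint8, red, green, blue); there is no depth.
- env.camera_info(name): a dict with "camera_matrix" (3x3 intrinsics, pixels), "extrinsics" (4x4, takes a point from camera to world coordinates). Camera axes: x right, y down, z forward; pixel columns grow to the right and rows downward; lengths in mm; the calibration is good to about 2 mm. A picture is of the moment at which its call begins: read the wrist's pose just before it. camera_info takes no time and is no camera call; for the wrist camera it gives the pose at the moment of the call.
- env.hand_in(): hands the job in; it is judged then, once.
The state is a dict: "clock": time; "joint_pos": joint angles; "joint_vel": joint speeds; "tau": joint torques, N m; "tcp_pos": TCP position; "tool_rot": TCP orientation; "ft_force": force on the tool from outside, world axes, zero at the start; "wrist_torque": the same for the moment, N m; "grip_width": finger opening in mm; "grasp_force": force on a finger pad.
Only numpy, scipy, OpenCV 4.12 (cv2) and the standard library are available. Lean on these libraries where they do the work, as an engineer would, in place of code of your own. Each camera call takes 0.05 s, during which the arm holds its last target. There are 200 camera calls.

## Task

Close up the mosaic tile case with the fingertips alone, gripping and lifting nothing: push each of its two trays in by its front until it is fully home, flush with the front of the case, keeping the fingers out of the trays. Only then push the raised lid over from behind and down until it is fully shut, touching just its outside and not letting it slam. Leave everything else on the bench where it stands.

Things in the scene. Friction and masses are not known exactly. Their poses are not given: they have to be found in the camera images.
- case: low wooden case fixed to the bench, 150 (x) x 290 (y) x 62 high; origin under its centre, x from the open front (x = -75 mm) to the closed back (+75), y to its left, z up. Outer walls 62 high (sides 10 thick, back 8), middle divider 10 thick, 56 high. Two bays 130 wide centred at y = +70 and -70, open on top while the lid is up. Turned up to 0.3 rad
- lid (a joint): hinge of the wooden lid on the top back edge of the case: 0 = shut (level), positive = raised, rad, up to 1.5. It starts at 1.05 to 1.3, leaning forwards over the case. The hinge is stiff: the lid stays where it is left and takes about 0.5 to 3 N at its free edge to push shut
- lid_hinge (a point): middle of the hinge line, top back edge of the case, 62 mm above the bench; the hinge runs along the case's y. Axes as the case's
- lid_edge (a point): middle of the lid's free (front) edge on its plain outer face, 166 mm from the hinge line and 10 mm out from the hinge plane. Lid 294 wide, 8 thick; along the free edge a 6 mm lip hangs to 20 mm below the hinge plane and comes down in front of the trays. Shut, the outer face is level, 72 mm above the bench
- lid_lining: 2 mm cork lining of the lid's inner face and of the inside of its lip; origin on the hinge line; fingers that touch it are gripping or pulling the lid from inside
- tray_left: loose open plywood tray with rows of grey slate strips, 140 (x) x 125 (y) x 50 high, walls 6, about 0.35 kg; origin under its centre, axes as the case's. It stands on the bench part-way in the left bay (case y = +70 mm), 2.5 mm play each side, sticking out 35 to 70 mm. It slides along the case's x with 1 to 6 N; pushed to the back wall its front is 2 mm behind the case's front
- tray_left_front (a point): middle of the top edge of that tray's flat front face, 50 mm above the bench; the face is 125 wide and reaches down to the bench (its card holder is only for show). In the case's frame its x is -75 mm when flush with the case's front, less when the tray sticks out
- tray_left_inside: the inner facing of the front wall (8 mm behind the front face) and the tiles of the left tray (fixed in it, tops about 32 mm above the bench); origin at the tray's own origin; fingers that touch it are in the tray, not on its front
- tray_right: loose open plywood tray with rows of pale square tiles, 140 (x) x 125 (y) x 50 high, walls 6, about 0.35 kg; origin under its centre, axes as the case's. It stands on the bench part-way in the right bay (case y = -70 mm), 2.5 mm play each side, sticking out 35 to 70 mm. It slides along the case's x with 1 to 6 N; pushed to the back wall its front is 2 mm behind the case's front
- tray_right_front (a point): middle of the top edge of that tray's flat front face, 50 mm above the bench; the face is 125 wide and reaches down to the bench (its card holder is only for show). In the case's frame its x is -75 mm when flush with the case's front, less when the tray sticks out
- tray_right_inside: the inner facing of the front wall (8 mm behind the front face) and the tiles of the right tray (fixed in it, tops about 32 mm above the bench); origin at the tray's own origin; fingers that touch it are in the tray, not on its front
- glue_bottle: white glue bottle with red cap, 60 across, 170 high, standing to the left of the case; origin under its centre
- brush_pot: yellow pot of brushes, 80 across, pot 85 high, brushes to about 170; to the right of the case; origin under its centre
- ink_jar: small glass jar, 40 across, 42 high, standing about 70 mm or more in front of the trays, midway between them; origin under its centre
- hammer: small hammer, 220 long, lying to the right in front of the case; origin under its middle
- glue_tube: aluminium glue tube, 105 x 30 x 14, lying to the left in front of the case; origin under its middle

How it is judged (in metres and radians):
On the way, in this order (a step that is already met when the one before it is completed fails the run):
1. both trays are fully home while the lid is still raised (x of each of tray_left_front, tray_right_front in the frame of case above -0.08 m and z of each of tray_left_front, tray_right_front in the frame of case below 0.058 m and value of joint lid above 0.6 rad), for 0.2 s.
2. the lid is fully shut over them (x of each of tray_left_front, tray_right_front in the frame of case above -0.08 m and z of each of tray_left_front, tray_right_front in the frame of case below 0.058 m and value of joint lid below 0.04 rad), for 0.2 s.
At the end, for the whole second after the job is handed in: Both trays stand on the bench in their bays, at rest, front faces no more than 5 mm out from the front of the case, and the lid is shut to within 0.04 rad (about 6 mm at its edge) (all of step 2 and linear speed of each of tray_left, tray_right below 0.01 m/s); the robot touches nothing.
It fails at once if a tray is lifted more than 12 mm or tipped more than 0.2 rad (height (world z) of any of tray_left, tray_right above 0.012 m or angle between any of tray_left, tray_right's own z axis and vertical above 0.2 rad).
It fails at once if the fingers reach into a tray or grip its wall (contact force between the fingers and tray_left_inside above 0.5 N or contact force between the fingers and tray_right_inside above 0.5 N).
It fails at once if the lid is gripped or pulled from its inside (contact force between the fingers and lid_lining above 0.5 N).
It fails at once if the lid slams: it swings shut faster than 2.5 rad/s (velocity of joint lid below -2.5 rad/s).
It fails at once if a bystander is moved more than 30 mm (lifting included) (distance of any of glue_bottle, brush_pot, ink_jar, hammer, glue_tube from where it was at the start of the episode above 0.03 m).
It also fails if it takes over 51 s, if anything falls off the work surface, if the arm or the gripper's body presses on something with over 40 N, if the wrist force passes 120 N, or if a joint passes its speed limit or range.

## Working session

There is one attempt and no reset: what is moved stays moved. The work goes in short steps, Python scripts to look and compute and a tool call to move; the robot and the scene stay as the last step left them, time stands still between calls to the robot, and variables do not carry over. Pictures are saved under pics/ and viewed, at most 10 in all, crops included, and the job is handed in when it is done.

Besides the shell and the picture viewer there is one more tool, called after "Request:" by a JSON object that holds its "method" and its "body", one argument or row to a line. arm_command: Moves the arm, as the interface text tells. Its arguments: {"type":"object","properties":{"offset":{"type":"array"},"dr":{"type":"array"},"grip":{"type":"array"}},"required":["offset","dr","grip"]}

```bash
mkdir -p pics
cat > h.py <<'E'
import numpy as np,cv2
from bench import env
def cam(n):
    c=env.camera_info(n);return np.array(c["camera_matrix"]),np.array(c["extrinsics"])
def proj(n,P):
    K,E=cam(n);P=np.atleast_2d(P);q=(P-E[:3,3])@E[:3,:3];p=q@K.T;return p[:,:2]/p[:,2:]
def ray(n,u,v):
    K,E=cam(n);d=E[:3,:3]@np.linalg.solve(K,[u,v,1]);return E[:3,3],d
def atz(n,u,v,z):
    o,d=ray(n,u,v);return o+d*(z-o[2])/d[2]
def snap(n,f):
    im=env.snapshot(n);cv2.imwrite("pics/"+f,im[:,:,::-1]);return im
E
python3 - <<'E'
from h import *
s=env.state();print(s)
for n in("side","top"):
    snap(n,n+"0.png");K,T=cam(n);print(n,K.round(1).tolist(),T.round(3).tolist())
E
```

```text
{'clock': 0.0, 'joint_pos': array([ 9.94576783e-01,  3.13492289e-01,  1.49843942e+00,  3.13703322e-05,
        1.33100386e+00, -2.23421251e-01]), 'joint_vel': array([-1.17930015e-03, -2.29303980e-04,  6.60512159e-04,  1.82648584e-05,
       -4.67172125e-04, -1.03184150e-03]), 'tau': array([-3.91747235e-04, -4.12252343e+01, -2.59744102e+01, -2.20333741e-04,
        4.15917064e-03,  4.02602410e-06]), 'tcp_pos': array([181.40341225, 492.63203896, 404.11240462]), 'tool_rot': array([-2.75398681e-04,  1.75489381e-01,  9.84481095e-01, -6.12569278e-04]), 'ft_force': array([-0.21636637, -0.42468155, -0.73970847]), 'wrist_torque': array([0.0452661 , 0.03167027, 0.00831663]), 'grasp_force': 0.0, 'grip_width': 85.45270569371351}
side [[364.5, 0.0, 321.6], [0.0, 364.5, 198.6], [0.0, 0.0, 1.0]] [[0.816, -0.425, 0.393, 206.114], [-0.578, -0.612, 0.54, -503.004], [0.011, -0.667, -0.745, 735.05], [0.0, 0.0, 0.0, 1.0]]
top [[514.6, 0.0, 322.3], [0.0, 514.6, 197.6], [0.0, 0.0, 1.0]] [[-0.02, -0.997, 0.077, 476.802], [-1.0, 0.019, -0.006, -12.279], [0.005, -0.077, -0.997, 1306.933], [0.0, 0.0, 0.0, 1.0]]
```

View pics/side0.png

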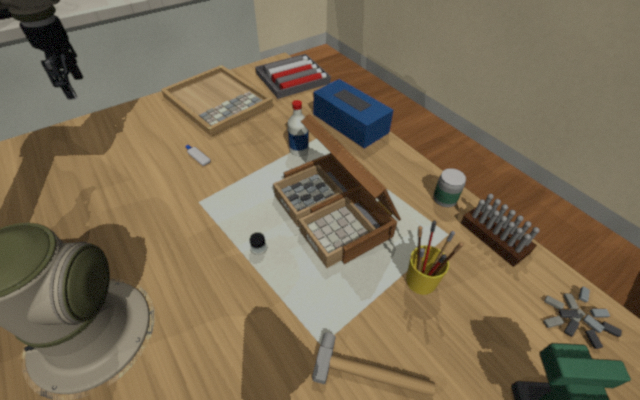

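View pics/top0.png

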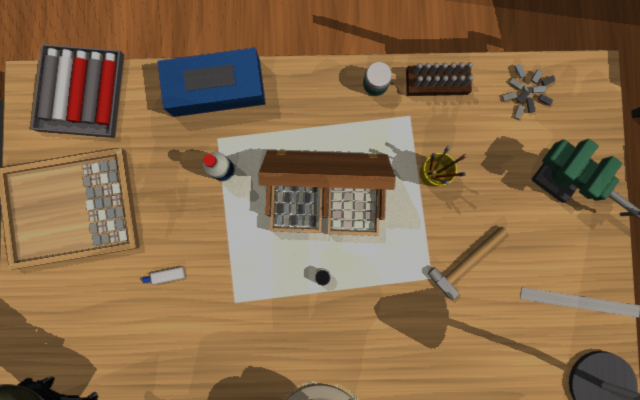

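The case is at about (325,190) in the top view. The glue bottle is at (218,165), the pot at (440,168) and the jar at (322,277). Next I'll enlarge both views.

Run:
```python
import cv2
t=cv2.imread("pics/top0.png")[135:295,240:410];s=cv2.imread("pics/side0.png")[105:275,260:440]
cv2.imwrite("pics/tc.png",cv2.resize(t,None,fx=4,fy=3.75 if 0 else 3.7,interpolation=2) if 0 else cv2.resize(t[:140],None,fx=4,fy=4,interpolation=2))
cv2.imwrite("pics/sc.png",cv2.resize(s[:150],None,fx=4,fy=4,interpolation=2))
```

```text
(no output)
```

View pics/tc.png

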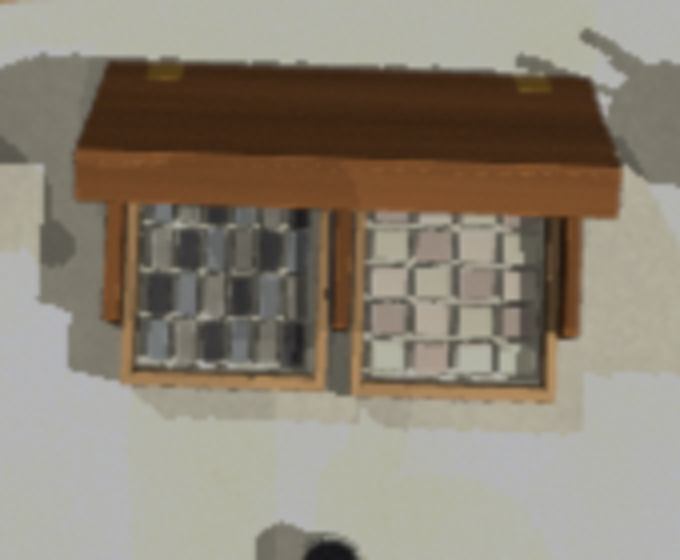

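View pics/sc.png

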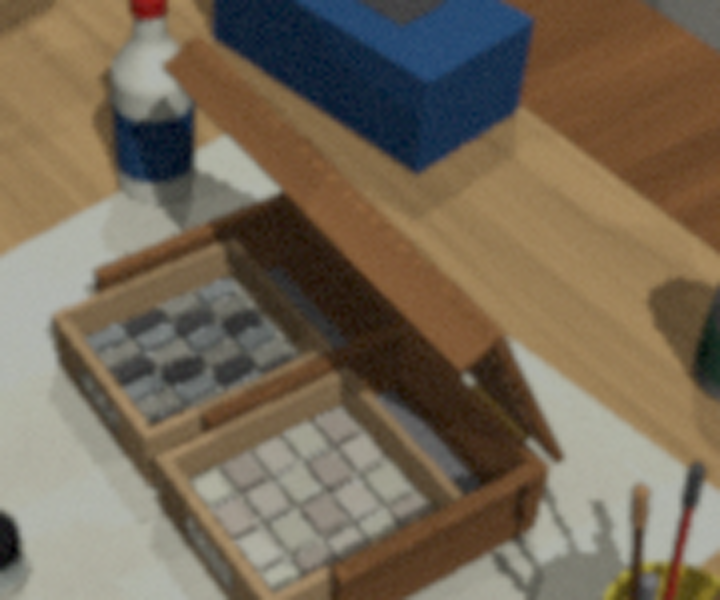

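```bash
cat > fit.py <<'E'
from h import *
from scipy.optimize import least_squares
W=("c",)
obs=[("top",104,320,"c",-75,145,62),("top",580,336,"c",-75,-145,62),("top",341,330,"c",-75,0,56),
("top",121,385,"L",0,62.5,50),("top",322,389,"L",0,-62.5,50),("top",351,398,"R",0,62.5,50),("top",554,402,"R",0,-62.5,50),
("top",75,150,"d",166,147,10),("top",620,167,"d",166,-147,10),("top",107,62,"d",0,147,10),("top",593,78,"d",0,-147,10),("top",75,198,"d",166,147,-20),("top",618,217,"d",166,-147,-20),
("side",187,40,"d",166,147,10),("side",500,330,"d",166,-147,10),("side",463,370,"d",166,-147,-20),("side",165,68,"d",166,147,-20),
("side",545,465,"c",75,-145,62),("side",97,270,"c",-75,145,62),("side",55,318,"L",0,62.5,50),("side",143,432,"L",0,-62.5,50),("side",158,460,"R",0,62.5,50),("side",270,592,"R",0,-62.5,50)]
off={"top":(240,135),"side":(260,105)}
uv=np.array([[off[o[0]][0]+(o[1]+.5)/4-.5,off[o[0]][1]+(o[2]+.5)/4-.5] for o in obs])
C={n:cam(n) for n in off}
def pt(p,o):
    x,y,a,th,l,r=p;k,A,B,Cc=o[3:]
    if k=="c":q=[A,B,Cc]
    elif k=="L":q=[-75-l,70+B,Cc]
    elif k=="R":q=[-75-r,-70+B,Cc]
    else:q=[75-A*np.cos(th)+Cc*np.sin(th),B,62+A*np.sin(th)+Cc*np.cos(th)]
    c,s=np.cos(a),np.sin(a);return np.array([x+c*q[0]-s*q[1],y+s*q[0]+c*q[1],q[2]])
def pr(n,P):
    K,E=C[n];q=K@(E[:3,:3].T@(P-E[:3,3]));return q[:2]/q[2]
f=lambda p:np.ravel([pr(o[0],pt(p,o)) for o in obs]-uv)
if __name__=="__main__":
    r=least_squares(f,[500,-10,0,1.15,50,50],loss="soft_l1",x_scale=[100,100,.1,.1,10,10])
    print(r.x.round(3));print(f(r.x).reshape(-1,2).round(1).tolist())
    p=r.x
    for nm,k in(("L","L"),("R","R")):print(nm,pt(p,(0,0,0,k,0,0,50)).round(1))
    print("hinge",pt(p,(0,0,0,"d",0,0,0)),"edge",pt(p,(0,0,0,"d",166,0,10)))
    T=atz("top",322,277,30);print("jar",T,"bottle",atz("top",220,170,100),"pot",atz("top",440,170,85))
E
python3 fit.py
```

```text
[ 6.00709e+02 -2.83550e+01 -5.20000e-02  1.10900e+00  3.78100e+01
  4.05230e+01]
[[-1.0, 0.4], [-0.2, 0.3], [-0.4, -0.1], [-0.2, 0.0], [0.8, 0.7], [-0.3, -0.2], [0.2, 0.4], [-0.7, 0.0], [0.6, 0.3], [-0.1, -0.4], [-0.9, -0.5], [-0.5, 1.2], [-0.1, 0.8], [3.4, -1.8], [2.2, 0.4], [-0.2, 0.3], [-0.5, -0.7], [2.5, 0.4], [-0.4, -0.4], [-0.0, -1.0], [1.7, 1.9], [0.1, -0.6], [0.4, 4.1]]
L [491.7  47.4  50. ]
R [481.7 -92.3  50. ]
hinge [675.60839813 -32.24352698  62.        ] edge [610.62762355 -28.87003957 215.04286497]
jar [379.57770133 -15.59289097  30.        ] bottle [639.95802077 220.3327993  100.        ] pot [ 631.95110791 -302.88100292   85.        ]
```

The fit is good to about 1 px: case yaw is -0.05 and the lid is at 1.11 rad. Next I'll work out the tray pushes, using closed fingers tilted so the tips point forward.

```bash
cat >> h.py <<'E'
from scipy.spatial.transform import Rotation as R
def go(tip,al,yaw=-0.052,thick=11):
    s=env.state();q=s["tool_rot"];Rc=R.from_quat([q[1],q[2],q[3],q[0]])
    z=np.array([np.sin(al),0,-np.cos(al)]);y=np.array([0,1,0]);x=np.cross(y,z)
    best=min((R.from_euler("z",yaw)*R.from_matrix(np.c_[sg*x,sg*y,z]) for sg in(1,-1)),key=lambda r:(r*Rc.inv()).magnitude())
    zz=best.apply([0,0,1]);tcp=np.array(tip)-173*zz
    return (tcp-s["tcp_pos"]).round(1),(best*Rc.inv()).as_rotvec().round(3)
def c2w(x,y):
    a=-.052;return np.array([600.7+np.cos(a)*x-np.sin(a)*y,-28.4+np.sin(a)*x+np.cos(a)*y])
E
python3 - <<'E'
from h import *
for n,y in(("L",70),("R",-70)):
  for cx in(-150,-89):
    for z in((100,22)): print(n,cx,z,*go([*c2w(cx,y),z],.4))
E
```

```text
L -150 100 [ 205.9 -439.8 -144.8] [-0.08  -0.394  0.297]
L -150 22 [ 205.9 -439.8 -222.8] [-0.08  -0.394  0.297]
L -89 100 [ 266.8 -443.  -144.8] [-0.08  -0.394  0.297]
L -89 22 [ 266.8 -443.  -222.8] [-0.08  -0.394  0.297]
R -150 100 [ 198.6 -579.7 -144.8] [-0.08  -0.394  0.297]
R -150 22 [ 198.6 -579.7 -222.8] [-0.08  -0.394  0.297]
R -89 100 [ 259.5 -582.8 -144.8] [-0.08  -0.394  0.297]
R -89 22 [ 259.5 -582.8 -222.8] [-0.08  -0.394  0.297]
```

Request:
{"method": "arm_command", "body": {
  "offset": [
    [206,-440,-60],
    [206,-440,-60],
    [206,-440,-60],
    [206,-440,-60],
    [206,-440,-60],
    [206,-440,-60],
    [206,-440,-60],
    [206,-440,-60]
  ],
  "dr": [
    [-0.08,-0.394,0.297],
    [-0.08,-0.394,0.297],
    [-0.08,-0.394,0.297],
    [-0.08,-0.394,0.297],
    [-0.08,-0.394,0.297],
    [-0.08,-0.394,0.297],
    [-0.08,-0.394,0.297],
    [-0.08,-0.394,0.297]
  ],
  "grip": [0,0,0,0,0,0,0,0]
}}

```text
clock: 0.77
tcp_pos: [321.7, 191.3, 363.6]
tool_rot: [0.199, 0.025, 0.98, -0.005]
ft_force: [1.2, 2.3, -0.0]
grip_width: -0.1
grasp_force: 0.0
```

Run:
```python
from h import *
print(env.state()["tcp_pos"],go([*c2w(-150,70),100],.4),go([*c2w(-150,70),22],.4))
```

```text
[321.7015845  191.27895405 363.60547596] (array([  65.6, -138.5, -104.3]), array([-0.001,  0.001, -0.001])) (array([  65.6, -138.5, -182.3]), array([-0.001,  0.001, -0.001]))
```

Request:
{"method": "arm_command", "body": {
  "offset": [
    [22,-46,-10],
    [44,-92,-20],
    [66,-138,-60],
    [66,-138,-100],
    [66,-138,-140],
    [66,-138,-182],
    [66,-138,-182],
    [66,-138,-182]
  ],
  "dr": [
    [0,0,0],
    [0,0,0],
    [0,0,0],
    [0,0,0],
    [0,0,0],
    [0,0,0],
    [0,0,0],
    [0,0,0]
  ],
  "grip": [0,0,0,0,0,0,0,0]
}}

```text
clock: 1.43
tcp_pos: [386.4, 54.7, 177.8]
tool_rot: [0.194, 0.026, 0.981, -0.004]
ft_force: [-1.2, 1.5, -1.3]
grip_width: -0.1
grasp_force: 0.0
```

Run:
```python
from h import *
print(go([*c2w(-150,70),22],.4),go([*c2w(-88,70),22],.4))
snap("wrist","w1.png");snap("side","s1.png")
s=cv2.imread("pics/s1.png")[105:275,220:440]; w=cv2.imread("pics/w1.png")
cv2.imwrite("pics/c1.png",np.hstack([cv2.resize(s,(517,400)),w[:,::1][:, 180:460]]))
```

```text
(array([ 0.9, -1.9,  3.5]), array([-0.002, -0.009,  0.001])) (array([62.8, -5.1,  3.5]), array([-0.002, -0.009,  0.001]))
```

View pics/c1.png

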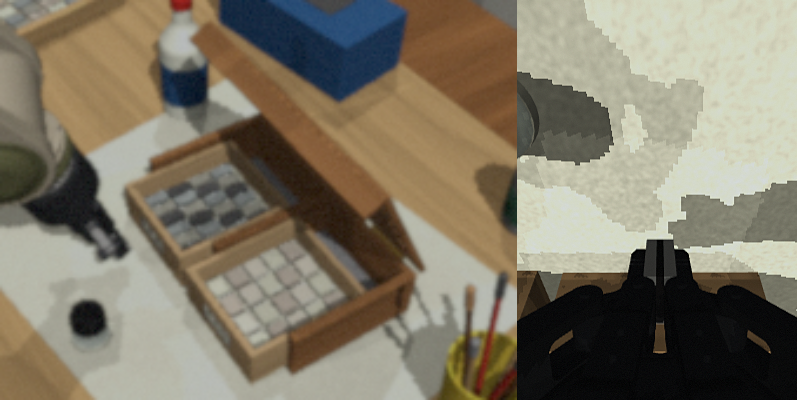

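The side crop shows the closed tips at (120,250), in front of the left tray and clear of the jar at (88,318). Now pushing the left tray.

Request:
{"method": "arm_command", "body": {
  "offset": [
    [10,-0.5,3],
    [20,-1,3],
    [28,-1.5,3],
    [36,-2,3],
    [43,-2,3],
    [50,-2.5,3],
    [56,-3,3],
    [60,-3,3]
  ],
  "dr": [
    [0,0,0],
    [0,0,0],
    [0,0,0],
    [0,0,0],
    [0,0,0],
    [0,0,0],
    [0,0,0],
    [0,0,0]
  ],
  "grip": [0,0,0,0,0,0,0,0]
}}

```text
clock: 2.2
tcp_pos: [448.3, 52.0, 185.0]
tool_rot: [0.199, 0.025, 0.98, -0.005]
ft_force: [-4.1, 0.2, 1.9]
grip_width: 0.1
grasp_force: 2.0
```

Request:
{"method": "arm_command", "body": {
  "offset": [
    [0,0,0],
    [1,0,0],
    [2,0,0],
    [3,0,0],
    [3,0,0]
  ],
  "dr": [
    [0,0,0],
    [0,0,0],
    [0,0,0],
    [0,0,0],
    [0,0,0]
  ],
  "grip": [0,0,0,0,0]
}}

```text
clock: 2.62
tcp_pos: [450.6, 52.1, 184.7]
tool_rot: [0.199, 0.025, 0.98, -0.005]
ft_force: [-3.0, 0.0, 1.4]
grip_width: -0.0
grasp_force: 1.2
```

Run:
```python
from h import *
s=env.state();print(s["tcp_pos"],s["ft_force"],go([*c2w(-85,70),22],.4))
```

```text
[450.56711039  52.10640101 184.7348156 ] [-3.03727807e+00  3.20444643e-04  1.38244889e+00] (array([ 1.6, -2.7, -3.4]), array([-0.001, -0.   , -0.   ]))
```

Sliding friction is about 3–4 N. I'll keep creeping forward until the tray reaches the back wall.

Request:
{"method": "arm_command", "body": {
  "offset": [
    [1.5,0,0],
    [3,0,0],
    [4,0,0],
    [4,0,0]
  ],
  "dr": [
    [0,0,0],
    [0,0,0],
    [0,0,0],
    [0,0,0]
  ],
  "grip": [0,0,0,0]
}}

```text
clock: 2.95
tcp_pos: [454.2, 52.1, 184.6]
tool_rot: [0.198, 0.025, 0.98, -0.005]
ft_force: [-9.9, -1.0, 5.2]
grip_width: -0.2
grasp_force: 4.8
```

Request:
{"method": "arm_command", "body": {
  "offset": [
    [1,0,0],
    [2,0,0],
    [3,0,0],
    [3,0,0]
  ],
  "dr": [
    [0,0,0],
    [0,0,0],
    [0,0,0],
    [0,0,0]
  ],
  "grip": [0,0,0,0]
}}

```text
clock: 3.28
tcp_pos: [455.5, 52.4, 183.9]
tool_rot: [0.194, 0.025, 0.981, -0.004]
ft_force: [-22.7, -2.2, 14.0]
grip_width: -0.3
grasp_force: 11.5
```

The left tray is against the back wall: the force rose to 22 N and the tool stopped. Now retreating and moving over to the right tray.

Request:
{"method": "arm_command", "body": {
  "offset": [
    [-25,0,0],
    [-60,0,20],
    [-68,0,60],
    [-70,-30,90],
    [-72,-70,90],
    [-75,-110,90],
    [-77,-140,80],
    [-77,-140,40]
  ],
  "dr": [
    [0,0,0],
    [0,0,0],
    [0,0,0],
    [0,0,0],
    [0,0,0],
    [0,0,0],
    [0,0,0],
    [0,0,0]
  ],
  "grip": [0,0,0,0,0,0,0,0]
}}

```text
clock: 3.95
tcp_pos: [382.6, -93.4, 228.7]
tool_rot: [0.205, 0.027, 0.978, -0.01]
ft_force: [2.9, -0.7, 0.2]
grip_width: 0.1
grasp_force: 0.0
```

Run:
```python
from h import *
s=env.state();print(s["tcp_pos"],s["ft_force"],go([*c2w(-150,-70),24],.4),go([*c2w(-85,-70),24],.4))
```

```text
[382.60129258 -93.39202519 228.65621001] [ 2.86761452 -0.69518843  0.2246006 ] (array([ -2.6,   6.4, -45.3]), array([0.009, 0.013, 0.006])) (array([ 62.3,   3. , -45.3]), array([0.009, 0.013, 0.006]))
```

Request:
{"method": "arm_command", "body": {
  "offset": [
    [-2,0,-25],
    [-2,0,-40],
    [-2,0,-40],
    [10,-0.5,-40],
    [20,-1,-40],
    [30,-1.5,-40],
    [40,-2,-40],
    [50,-2.5,-40]
  ],
  "dr": [
    [0,0,0],
    [0,0,0],
    [0,0,0],
    [0,0,0],
    [0,0,0],
    [0,0,0],
    [0,0,0],
    [0,0,0]
  ],
  "grip": [0,0,0,0,0,0,0,0]
}}

```text
clock: 4.62
tcp_pos: [431.6, -90.5, 186.0]
tool_rot: [0.2, 0.025, 0.98, -0.005]
ft_force: [-0.7, -0.0, -1.0]
grip_width: 0.1
grasp_force: 0.6
```

Request:
{"method": "arm_command", "body": {
  "offset": [
    [5,0,0],
    [9,0,0],
    [12,0,0],
    [14,0,0],
    [15,0,0],
    [16,0,0],
    [17,0,0],
    [17,0,0]
  ],
  "dr": [
    [0,0,0],
    [0,0,0],
    [0,0,0],
    [0,0,0],
    [0,0,0],
    [0,0,0],
    [0,0,0],
    [0,0,0]
  ],
  "grip": [0,0,0,0,0,0,0,0]
}}

```text
clock: 5.28
tcp_pos: [446.9, -90.2, 184.6]
tool_rot: [0.198, 0.025, 0.98, -0.004]
ft_force: [-12.3, -0.9, 8.9]
grip_width: 0.0
grasp_force: 6.0
```

Request:
{"method": "arm_command", "body": {
  "offset": [
    [1,0,0],
    [2,0,0],
    [3,0,0],
    [3,0,0]
  ],
  "dr": [
    [0,0,0],
    [0,0,0],
    [0,0,0],
    [0,0,0]
  ],
  "grip": [0,0,0,0]
}}

```text
clock: 5.62
tcp_pos: [448.1, -89.9, 184.0]
tool_rot: [0.195, 0.025, 0.98, -0.003]
ft_force: [-34.2, -4.6, 20.6]
grip_width: 0.2
grasp_force: 17.2
```

Request:
{"method": "arm_command", "body": {
  "offset": [
    [-25,0,0],
    [-60,0,10],
    [-75,0,45],
    [-75,10,85],
    [-75,20,125],
    [-75,40,165],
    [-75,55,195],
    [-75,55,215]
  ],
  "dr": [
    [0,0,0],
    [0,0,0],
    [0,0,0],
    [0,0,0],
    [0,0.1,0],
    [0,0.2,0],
    [0,0.3,0],
    [0,0.39,0]
  ],
  "grip": [0,0,0,0,0,0,0,0]
}}

```text
clock: 6.28
tcp_pos: [374.9, -33.9, 402.6]
tool_rot: [0.004, 0.024, 1.0, -0.011]
ft_force: [0.3, -0.9, 0.1]
grip_width: -0.1
grasp_force: 0.0
```

Run:
```python
from h import *
s=env.state();print(s["tcp_pos"],s["ft_force"],s["joint_pos"])
for cx,z in((75,270),(60,195)):print(go([*c2w(cx,0),z],0))
t=snap("top","t2.png");s=snap("side","s2.png")
a=cv2.resize(t[135:255,245:405],None,fx=2.5,fy=3.33*.75,interpolation=2);b=cv2.resize(s[105:275,260:440],(400,378),interpolation=2)
a=cv2.resize(a,(400,300));cv2.imwrite("pics/c2.png",np.hstack([cv2.copyMakeBorder(a,0,78,0,0,0),b])[:,:,::-1])
```

```text
[374.94497692 -33.93591121 402.63876101] [ 0.27296878 -0.87864876  0.08897336] [-0.40039487 -0.0242564   1.89729954 -0.01806149  1.25284632 -1.91726288]
(array([300.7,   1.6,  40.4]), array([ 0.022,  0.008, -0.004]))
(array([285.7,   2.4, -34.6]), array([ 0.022,  0.008, -0.004]))
```

View pics/c2.png

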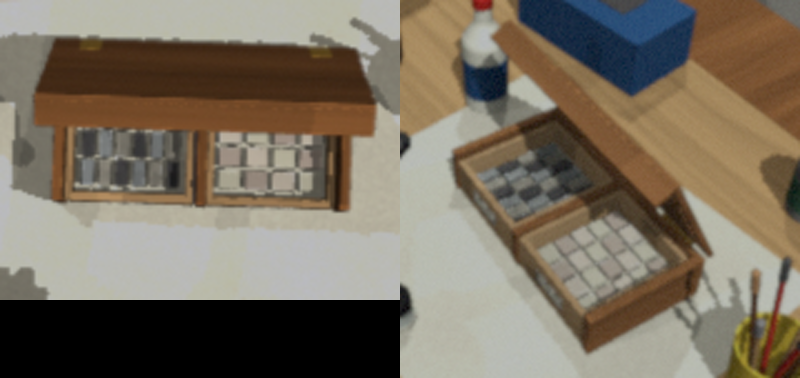

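Both trays are flush (front edges at y≈203 in the left crop) and the lid is still raised. Now going over the lid to its back.

Request:
{"method": "arm_command", "body": {
  "offset": [
    [5,0,35],
    [45,0,45],
    [85,0,45],
    [125,0,45],
    [165,0,45],
    [205,1,45],
    [245,1,45],
    [285,2,45]
  ],
  "dr": [
    [0.022,0.008,0],
    [0.022,0.008,0],
    [0.022,0.008,0],
    [0.022,0.008,0],
    [0.022,0.008,0],
    [0.022,0.008,0],
    [0.022,0.008,0],
    [0.022,0.008,0]
  ],
  "grip": [0,0,0,0,0,0,0,0]
}}

```text
clock: 7.05
tcp_pos: [662.6, -33.8, 443.2]
tool_rot: [0.001, 0.024, 1.0, 0.002]
ft_force: [0.8, 0.2, 1.1]
grip_width: 0.2
grasp_force: 0.0
```

Request:
{"method": "arm_command", "body": {
  "offset": [
    [15,0,0],
    [20,0,0],
    [20,0,0],
    [20,0,0]
  ],
  "dr": [
    [0,0,0],
    [0,0,0],
    [0,0,0],
    [0,0,0]
  ],
  "grip": [0,0,0,0]
}}

```text
clock: 7.38
tcp_pos: [680.2, -33.7, 444.4]
tool_rot: [0.001, 0.024, 1.0, 0.001]
ft_force: [-0.2, -0.1, 0.5]
grip_width: 0.3
grasp_force: 0.0
```

Run:
```python
from h import *
s=env.state();print(s["tcp_pos"],s["ft_force"],s["joint_pos"])
zz=R.from_quat(np.roll(s["tool_rot"],-1)).apply([0,0,1]);print(s["tcp_pos"]+173*zz)
# lid-follow tip-centre targets relative to now, contact s=145, half thickness 11
h=np.array([675.6,62]);
for th in np.r_[1.109,np.linspace(1.0,0,11)]:
    f=np.array([-np.cos(th),np.sin(th)]);n=np.array([np.sin(th),np.cos(th)])
    P=h+145*f+10*n+[11,0];print(round(th,2),P.round(0),go([P[0],-32.2+.052*(675-P[0]),P[1]],0)[0])
```

```text
[680.23416203 -33.70537575 444.38384538] [-0.19705626 -0.12711468  0.46910359] [-0.22150941  0.66836513  0.85342523  0.00326664  1.61860663 -1.74408743]
[680.55993217 -33.20012194 271.38488991]
1.11 [631. 196.] [-49.3   3.8 -75.1]
1.0 [617. 189.] [-63.6   4.5 -82. ]
0.9 [604. 182.] [-75.9   5.2 -89.6]
0.8 [593. 173.] [-87.5   5.8 -98.4]
0.7 [582. 163.] [ -98.1    6.3 -108.3]
0.6 [573. 152.] [-107.7    6.8 -119.3]
0.5 [564. 140.] [-116.1    7.3 -131.1]
0.4 [557. 128.] [-123.3    7.6 -143.7]
0.3 [551. 114.] [-129.2    8.  -157. ]
0.2 [546. 101.] [-133.8    8.2 -170.8]
0.1 [543.  86.] [-136.9    8.4 -185. ]
0.0 [542.  72.] [-138.6    8.4 -199.4]
```

Request:
{"method": "arm_command", "body": {
  "offset": [
    [0,0,-38],
    [0,0,-75],
    [-15,1,-75],
    [-28,2,-75],
    [-38,3,-75],
    [-46,4,-76],
    [-54,4,-78],
    [-62,4.5,-82]
  ],
  "dr": [
    [0,0,0],
    [0,0,0],
    [0,0,0],
    [0,0,0],
    [0,0,0],
    [0,0,0],
    [0,0,0],
    [0,0,0]
  ],
  "grip": [0,0,0,0,0,0,0,0]
}}

```text
clock: 8.05
tcp_pos: [617.1, -28.9, 364.4]
tool_rot: [0.003, 0.024, 1.0, 0.001]
ft_force: [1.5, -0.1, 1.9]
grip_width: 0.3
grasp_force: 0.8
```

Request:
{"method": "arm_command", "body": {
  "offset": [
    [-6,0,-4],
    [-13,0.5,-8],
    [-19,1,-12],
    [-25,1,-17],
    [-31,1,-22],
    [-36,2,-27],
    [-41,2,-32],
    [-46,2,-38]
  ],
  "dr": [
    [0,0,0],
    [0,0,0],
    [0,0,0],
    [0,0,0],
    [0,0,0],
    [0,0,0],
    [0,0,0],
    [0,0,0]
  ],
  "grip": [0,0,0,0,0,0,0,0]
}}

```text
clock: 8.72
tcp_pos: [571.8, -26.9, 325.2]
tool_rot: [0.002, 0.024, 1.0, 0.001]
ft_force: [0.6, 0.3, 1.6]
grip_width: 0.0
grasp_force: 0.5
```

Run:
```python
from h import *
s=env.state()
h=np.array([675.6,62]);
zz=R.from_quat(np.roll(s["tool_rot"],-1)).apply([0,0,1]);print(s["tcp_pos"]+173*zz,s["ft_force"])
for th in np.r_[.6:-.01:-.1]:
    f=np.array([-np.cos(th),np.sin(th)]);n=np.array([np.sin(th),np.cos(th)])
    P=h+145*f+10*n+[11,0];print(round(th,2),go([P[0],-32.2+.052*(675-P[0]),P[1]],0)[0])
```

```text
[572.36028419 -26.43498616 152.15207221] [0.6260511  0.31014893 1.56481099]
0.6 [ 0.8 -0.  -0. ]
0.5 [ -7.6   0.4 -11.9]
0.4 [-14.8   0.8 -24.5]
0.3 [-20.7   1.1 -37.7]
0.2 [-25.3   1.3 -51.5]
0.1 [-28.4   1.5 -65.7]
0.0 [-30.2   1.6 -80.2]
```

The fingers are in light contact and on track. Carrying on down slowly.

Request:
{"method": "arm_command", "body": {
  "offset": [
    [-5,0,-8],
    [-10,0.5,-16],
    [-14,1,-24],
    [-18,1,-32],
    [-21,1,-40],
    [-24,1,-48],
    [-26.5,1,-56],
    [-28,1.5,-63]
  ],
  "dr": [
    [0,0,0],
    [0,0,0],
    [0,0,0],
    [0,0,0],
    [0,0,0],
    [0,0,0],
    [0,0,0],
    [0,0,0]
  ],
  "grip": [0,0,0,0,0,0,0,0]
}}

```text
clock: 9.38
tcp_pos: [544.4, -25.5, 260.9]
tool_rot: [0.001, 0.024, 1.0, 0.001]
ft_force: [-0.1, -1.5, -0.7]
grip_width: -0.0
grasp_force: 0.3
```

Request:
{"method": "arm_command", "body": {
  "offset": [
    [-0.5,0,-5],
    [-1,0,-9],
    [-1.5,0,-13],
    [-2,0,-16],
    [-2,0,-18],
    [-2,0,-19],
    [-2,0,-20],
    [-2,0,-20]
  ],
  "dr": [
    [0,0,0],
    [0,0,0],
    [0,0,0],
    [0,0,0],
    [0,0,0],
    [0,0,0],
    [0,0,0],
    [0,0,0]
  ],
  "grip": [0,0,0,0,0,0,0,0]
}}

```text
clock: 10.05
tcp_pos: [542.7, -25.3, 245.2]
tool_rot: [0.002, 0.024, 1.0, 0.001]
ft_force: [-13.5, 1.5, 33.9]
grip_width: 0.0
grasp_force: 16.8
```

The tip stopped at z≈72 with 34 N, so the lid is shut. Now backing off upward and checking.

Request:
{"method": "arm_command", "body": {
  "offset": [
    [0,0,25],
    [0,0,60],
    [0,0,100],
    [-40,0,140],
    [-80,0,160],
    [-120,0,160],
    [-160,0,160],
    [-160,0,160]
  ],
  "dr": [
    [0,0,0],
    [0,0,0],
    [0,0,0],
    [0,0,0],
    [0,0,0],
    [0,0,0],
    [0,0,0],
    [0,0,0]
  ],
  "grip": [0,0,0,0,0,0,0,0]
}}

```text
clock: 10.72
tcp_pos: [378.9, -24.7, 402.1]
tool_rot: [0.001, 0.024, 1.0, 0.001]
ft_force: [0.2, 0.1, -0.2]
grip_width: 0.1
grasp_force: 0.0
```

Run:
```python
from h import *
s=snap("side","s3.png");cv2.imwrite("pics/c3.png",cv2.resize(s[95:300,220:480],None,fx=2.8,fy=2.8,interpolation=2)[:,:,::-1])
```

```text
(no output)
```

View pics/c3.png

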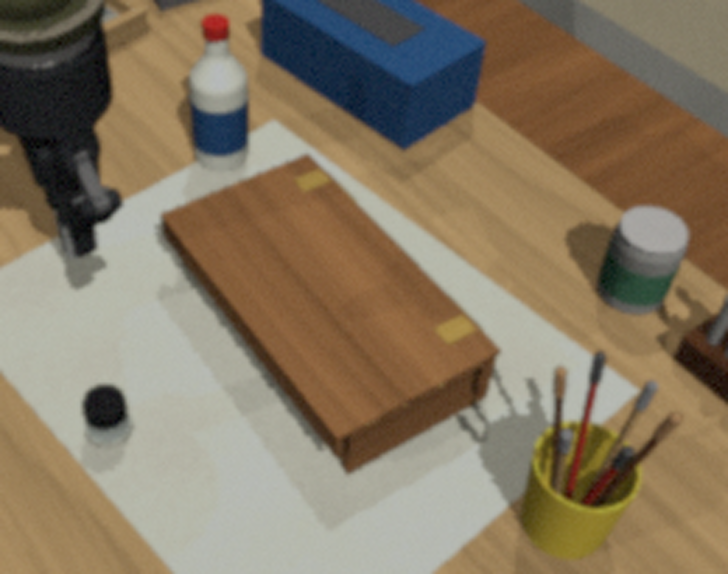

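The lid lies flat on the case, with its front corners at (165,215) and (347,465). The bottle, pot and jar haven't moved, and the arm is clear.

```bash
python3 -c "
from bench import env
print(env.hand_in())"
```

```text
the job is handed in; nothing more can be done
None
```

The job is handed in: both trays were pushed fully home, then the lid was closed gently from behind, in about 11 s; the final picture shows it shut with the bottle, pot and jar undisturbed (hammer and glue tube out of frame), but no verdict came back.

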